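# Ready a beaker for stirring and hold the guard gate on its sagging bolt

## Robot

A 7-joint arm with a two-finger parallel gripper is mounted at the origin on a cart in front of the work surface, level with it; the furniture and walls round the work are solid. World frame = base frame: x ahead of the robot, y to its left, z up, the work surface at z = 0. Lengths are in m, angles in rad, forces in N, time in s.
With the tool pointing down it reaches from about 0.425 to 0.925 m from the base axis. Payload 6.8 kg.
Tool frame: the origin (TCP) lies where the fingers leave the gripper's body, on its centre line; the fingertips stand 73 mm ahead of it and the grasp point (between the pads) lies 54 mm ahead of it; z points along the fingers, y is the line along which they close (so a half turn about z gives the same grasp; the last joint's range is limited). The gripper opens to 85 mm and grips with 20 to 120 N. Pads are 22 mm wide; open, the fingers measure 114 mm over their backs; the gripper's body (76 mm by 85 mm) begins 54 mm behind the grasp point. The pads swing forward as they close: fully open they stand 13 mm farther back than shut.
Start: joints at [-1.243, 0.477, 0.022, 1.555, -0.011, 1.109, -0.083], TCP at [0.285, 0.612, 0.304] pointing down, gripper open.
Joint ranges: [-2.96, 2.96], [-0.34, 2.1], [-1.41, 1.46], [0.24, 2.44], [-1.37, 4.51], [0.17, 1.92], [-2.96, 2.96]. Speed limits (rad/s): [2.39, 2.39, 3.14, 3.14, 3.14, 3.14, 3.14].

## Interface

Orientations are given as a rotation vector (axis times angle).
In Python, from bench import r, grab_frame, camera_info gives the robot as it stands.
- The arm moves only by the tool send_path, called after "Request:" in YAML: its name, and indented under it one key for each argument. Schema: {"type":"object","properties":{"moves":{"type":"array","items":{"type":"number"},"minItems":6,"maxItems":30},"jaw":{"type":"number"},"squeeze":{"type":"number"},"only":{"type":"string"},"quiet":{"type":"boolean"},"lines":{"type":"string"}},"required":["moves"],"additionalProperties":false}. moves is one flat list of numbers that holds 1 to 5 rows one after another, with no inner brackets; each row has 6 numbers: dx, dy, dz in a scale on which 1.0 is 1 m, then a rotation vector rx, ry, rz in fractions of the full range, 1 being 2 pi rad; each row is the pose to reach, as a shift and turn from the pose commanded when the call began, along the tool's axes at that moment; what a row does not reach only later rows make up. A row lasts 1/10 s, in which the tool goes at most 0.05 m and 0.15 rad, less where a joint would pass 70% of its speed; a pose out of reach is approached as far as the arm can. jaw is the finger opening in m, set as the call begins (left out keeps the last). The fingers move at their own pace and stop on an object; squeeze is the grip in N (left out, the last holds). Time passes only in rows, so rows that do not move let the fingers close. The tool returns the time, the measured TCP pose, the force, the opening and the grip force at its end. only (a regular expression) keeps the lines of the reply that match it, lines (a string "A,B") keeps lines A to B, and quiet returns only ok. Shift and turn numbers lie between -1 and 1, and a call with a number outside is refused. Input that does not fit is refused with a message, and nothing moves.
- r.get_obs(): the state, without advancing time (a new reading comes with each control period).
- grab_frame(name): name is "side" or "top" or "wrist"; returns (picture, depth): 400x640x3 uint8, blue, green, red; 400x640 float32, m along the optical axis (not along the pixel's ray), 0 where there is no reading.
- camera_info(name): a dict with "camera_matrix" (3x3 intrinsics, pixels), "k1" (the pictures are not rectified: a ray, as slopes to the right and down, at radius r is drawn at 1 + k1 r^2 times it, then the intrinsics apply), "R" (3x3) and "t" (3): a world point X has camera coordinates R X + t. Camera axes: x right, y down, z forward; pixel columns grow to the right and rows downward; lengths in m; the calibration is good to about 2 mm. A picture is of the moment at which its call begins: read the wrist's pose just before it. camera_info takes no time and is no camera call; for the wrist camera it gives the pose at the moment of the call.
- r.hand_in(): hands the job in; it is judged then, once.
The state is a dict: "clock": time; "joints": joint angles; "qvel": joint speeds; "tau": joint torques, N m; "tcp_pos": TCP position; "orientation": TCP orientation; "contact_force": force on the tool from outside, world axes, zero at the start; "moment": the same for the moment, N m; "grip_width": finger opening in m; "gripper_force": force on a finger pad.
Only numpy, scipy, OpenCV 4.12 (cv2) and the standard library are available. Lean on these libraries where they do the work, as an engineer would, in place of code of your own. Each camera call takes 0.05 s, during which the arm holds its last target. There are 200 camera calls.

## Task

Pluck the blue stir bar out of the pocket tray and let it drop into the beaker. Then unbolt the gate of the wire guard in front of the hotplate: its bolt sags and hangs behind the bent-up lip of the keeper, so lift it by the knob while you draw it back fully clear. Swing the gate towards you until it stands about 40 degrees open and finish while still holding it there, because it is sprung and would fall shut before I can lift the beaker through onto the hotplate; disturb nothing else.

Things in the scene. Friction and masses are not known exactly. Their poses are not given: they have to be found in the camera images.
- bar_tray: grey plastic tray, 86 (x) x 138 (y) x 12 mm, fixed to the bench; origin at the centre of its underside. Three pockets 46 x 16 mm, 4 mm deep, 43 mm apart along its y, long side along its x, centred 10 mm to +x of its middle; three smaller empty pockets in front of them
- bar_blue: blue stir bar, a rod with round ends, 12 mm thick and 40 mm long along its x, 15 g, lying in one of the three pockets (which one varies); origin at the underside of its middle, so its axis lies 6 mm above the origin and 2 mm above the top of the tray
- bar_white_1: white stir bar of the same size in another pocket; stays there
- bar_white_2: white stir bar of the same size in another pocket; stays there
- beaker: glass beaker with pale blue contents drawn in it (no obstacle), outside 72 mm, clear inside 60 mm, 90 mm high, loose on the bench, 94 g; origin at the centre of its underside
- guard: wire guard of aluminium profile fixed to the bench in front of the hotplate, 360 mm wide (y = -160 to 200 mm from its origin), posts 204 mm high; origin at its underside, in the middle of its depth, its x points away from the robot side (front is -x), its y to the left. The gate is its left half, a fixed wired panel its right part
- gate_leaf: the gate: aluminium frame with upright steel wires, 200 mm wide, 14 mm thick, from 32 to 185 mm above the bench, hinged upright at its left (+y) end, with a stile 20 mm wide at its free right end; carries the barrel and the bolt. Same axes as the guard when shut; origin on the hinge axis at bench height
- gate (a joint): gate angle in rad: 0 shut, grows as it swings towards the robot side (its free end goes to the guard's -x; clockwise from above), stop at 1.5. A spring pulls it shut with 0.14 Nm when shut and 0.23 Nm at 0.7 rad
- gate_hinge (a point): point on the upright hinge axis of the gate, 155 mm above the bench
- gate_edge (a point): middle of the top of the gate's free stile, 193 mm from the hinge, 185 mm above the bench
- barrel (a joint): tilt in rad of the barrel (plate with two straps guiding the bolt on the gate's front), turning on its one screw 72 mm from the knob towards the hinge: 0 hanging on its stop (nose 0.05 below level), grows as the knob is lifted, stop 0.16; falls back by weight. The bolt passes the lip between about 0.07 and 0.14: knob 5 to 10 mm above its rest
- bolt (a joint): travel in m of the bolt along the barrel: 0 shot, grows as it is drawn towards the hinge (the gate's +y), stop at 0.034; friction 1.5 N; starts between 0 and 0.004. Unlifted, the notch under its nose catches on the keeper's lip at about 0.006; from 0.020 on the nose is clear of the keeper
- knob (a point): centre of the black ball knob of the bolt, 20 mm across, on an 8 mm stem; 52 mm in front of the gate's front face, 30 mm below the gate's top, about 155 mm above the bench. Drawing the bolt carries it towards the hinge; it also serves as the gate's handle
- timer: white bench timer, 60 x 66 x 21 mm, loose bystander; origin at the centre of its underside
- masking_tape: roll of masking tape, 96 mm across, 25 mm high, loose bystander
- wash_bottle: white wash bottle with a blue cap, 67 x 112 x 188 mm, loose bystander behind the guard
- forceps: steel forceps, 133 mm long, 9 mm high, loose bystander
- pen: red and white marker pen, 135 mm long, loose bystander
- keeper_lip (a point): middle of the top edge of the keeper's bent-up lip. The keeper is a steel strap on the guard's middle post, standing 20 mm out of it, that takes the bolt's nose; the lower edge of its mouth is bent up 6 mm and its top strap stops the nose from being lifted out

How it is judged:
By the outcome, as a careful person would: the job done as asked, in the order asked, and still so for the second after the job is handed in, while the arm keeps its last pose, push and grip.
It also fails if it takes over 51 s, if anything falls off the work surface, if the arm or the gripper's body presses on something with over 40 N, if the wrist force passes 120 N, or if a joint passes its speed limit or range.

## Working session

There is one attempt and no reset: what is moved stays moved. The work goes in short steps, Python scripts to look and compute and a tool call to move; the robot and the scene stay as the last step left them, time stands still between calls to the robot, and variables do not carry over. Pictures are saved under pics/ and viewed, at most 10 in all, crops included, and the job is handed in when it is done.

```bash
ls; mkdir -p pics; cat > h.py <<'E'
import numpy as np, cv2
from scipy.spatial.transform import Rotation as Ro
from bench import r, grab_frame, camera_info
def ray(ci,u,v):
    K=np.array(ci["camera_matrix"]);k=float(ci["k1"])
    d=np.array([(u-K[0,2])/K[0,0],(v-K[1,2])/K[1,1]]);p=d.copy()
    for _ in range(20): p=d/(1+k*(p@p))
    R=np.array(ci["R"]);t=np.array(ci["t"])
    return -R.T@t, R.T@np.array([p[0],p[1],1.])
def onz(ci,u,v,z):
    o,d=ray(ci,u,v); return o+d*(z-o[2])/d[2]
def atd(ci,u,v,dep):
    o,d=ray(ci,u,v); return o+d*dep
def proj(ci,X):
    K=np.array(ci["camera_matrix"]);c=np.array(ci["R"])@X+np.array(ci["t"]);p=c[:2]/c[2]
    p=p*(1+float(ci["k1"])*(p@p)); return K[0,0]*p[0]+K[0,2],K[1,1]*p[1]+K[1,2]
def tri(a,b):
    (o1,d1),(o2,d2)=a,b
    s=np.linalg.lstsq(np.c_[d1,-d2],o2-o1,rcond=None)[0]
    p,q=o1+d1*s[0],o2+d2*s[1]; return (p+q)/2,np.linalg.norm(p-q)
def toT(v):  # world vector -> tool axes
    return Ro.from_rotvec(r.get_obs()["orientation"]).inv().apply(v)
def snap(n,f):
    ci=camera_info(n); im,d=grab_frame(n); cv2.imwrite(f"pics/{f}.png",im); np.save(f"pics/{f}.npy",d); return im,d,ci
E
python3 - <<'E'
from h import *
o=r.get_obs();print(o)
for n in("top","side"):
    im,d,ci=snap(n,n+"0");print(n,np.round(-np.array(ci["R"]).T@np.array(ci["t"]),3),np.round(np.array(ci["R"])[2],2))
E
```

```text
pics
{'clock': 0.0, 'joints': array([-1.24313646,  0.47783209,  0.02234099,  1.55646712, -0.01146669,
        1.10929428, -0.08312254]), 'qvel': array([-7.94560415e-05, -1.82562185e-04,  1.46601804e-04, -1.57011354e-04,
       -1.29282534e-04, -1.54868016e-03,  1.94848405e-04]), 'tau': array([ 1.38913429e-04, -5.96446502e+01,  1.60784382e+00, -2.81194371e+01,
        1.24342006e-02,  9.24818247e-03, -5.29479180e-06]), 'tcp_pos': array([0.28473344, 0.61149348, 0.30289756]), 'orientation': array([-6.79016436e-01, -3.06709118e+00,  2.91779285e-03]), 'contact_force': array([0.13513034, 0.18870994, 0.32052936]), 'moment': array([0.01514483, 0.00922204, 0.01100592]), 'gripper_force': 0.0, 'grip_width': 0.08542708231359993}
top [0.416 0.01  1.037] [ 0.12  0.02 -0.99]
side [-0.125 -0.895  0.947] [ 0.47  0.67 -0.58]
```

View pics/top0.png

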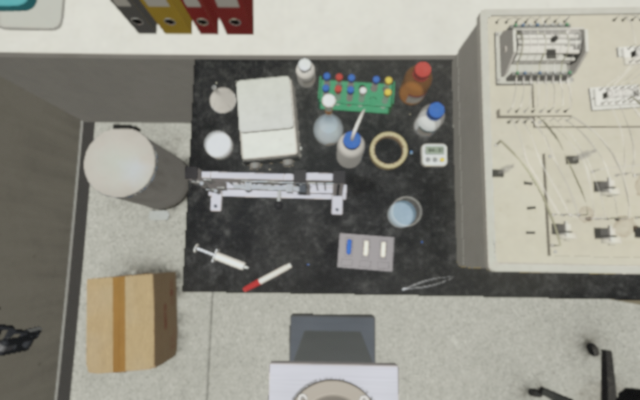

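View pics/side0.png

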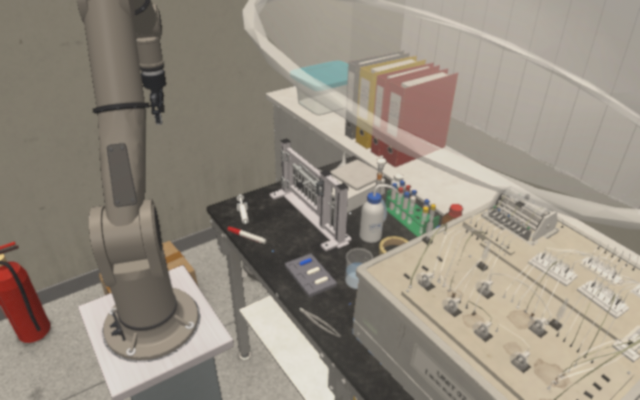

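The top view shows the blue bar at (349,246) in the leftmost pocket of the tray (366,252), the beaker at (404,212), and the guard running from (190,178) to (347,190). The side view confirms the layout: tray (310,273), beaker (358,267), guard from (285,165) to (340,215).

```bash
python3 - <<'E'
from h import *
im=cv2.imread("pics/top0.png");d=np.load("pics/top0.npy");ci=camera_info("top")
hsv=cv2.cvtColor(im,cv2.COLOR_BGR2HSV)
def blob(m,box):
    x0,y0,x1,y1=box;k=np.zeros(m.shape,np.uint8);k[y0:y1,x0:x1]=m[y0:y1,x0:x1]
    v,u=np.nonzero(k);return u,v
u,v=blob((hsv[...,1]>120)&(hsv[...,0]>95)&(hsv[...,0]<130),(335,230,400,275))
P=np.array([onz(ci,a,b,.014) for a,b in zip(u,v)]);print("blue",len(u),P.mean(0),np.ptp(P,0),np.linalg.eigh(np.cov(P[:,:2].T))[1])
g=cv2.cvtColor(im,cv2.COLOR_BGR2GRAY)
u,v=blob(g>75,(333,228,399,277))
rc=cv2.minAreaRect(np.c_[u,v].astype(np.float32));c=cv2.boxPoints(rc);print("tray",onz(ci,*rc[0],.012),[np.round(onz(ci,*q,.012),3) for q in c])
# depth point cloud
V,U=np.mgrid[0:400,0:640]
def cloud(b):
    x0,y0,x1,y1=b;return np.array([atd(ci,a,e,d[e,a]) for e in range(y0,y1) for a in range(x0,x1) if d[e,a]>0])
C=cloud((380,190,430,235));T=C[(C[:,2]>.07)];print("beaker",len(T),T.min(0),T.max(0)) if len(T) else print("no rim",C[:,2].max())
u,v=blob((hsv[...,1]>60)&(hsv[...,0]>85)&(hsv[...,0]<120),(380,190,430,235));print("bk px",u.min(),u.max(),v.min(),v.max())
G=cloud((185,160,360,220));
for lo,hi in((.195,.215),(.18,.19),(.145,.165)):
    T=G[(G[:,2]>lo)&(G[:,2]<hi)];print(lo,len(T),np.round(T.min(0),3),np.round(T.max(0),3))
for f,b,s in(("top",(180,150,370,220),4),):
    x0,y0,x1,y1=b;cv2.imwrite("pics/c1.png",cv2.resize(im[y0:y1,x0:x1],None,fx=s,fy=s,interpolation=2))
E
```

```text
blue 43 [ 0.44241379 -0.03482878  0.014     ] [0.03286805 0.0076191  0.        ] [[-0.10947547 -0.9939895 ]
 [-0.9939895   0.10947547]]
tray [ 0.43578441 -0.08142785  0.012     ] [array([ 0.382, -0.003,  0.012]), array([ 0.494, -0.006,  0.012]), array([ 0.49 , -0.161,  0.012]), array([ 0.378, -0.155,  0.012])]
beaker 200 [ 0.49161768 -0.20088142  0.07005672] [ 0.56094552 -0.13165565  0.0935565 ]Traceback (most recent call last):
  File "<stdin>", line 17, in <module>
    return umr_minimum(a, axis, None, out, keepdims, initial, where)
ValueError: zero-size array to reduction operation minimum which has no identity
```

```bash
python3 - <<'E'
from h import *
im=cv2.imread("pics/top0.png");d=np.load("pics/top0.npy");ci=camera_info("top")
def cloud(b):
    x0,y0,x1,y1=b;return np.array([atd(ci,a,e,d[e,a]) for e in range(y0,y1) for a in range(x0,x1) if d[e,a]>0])
G=cloud((185,160,360,220))
for lo,hi in((.195,.215),(.175,.19),(.14,.168)):
    T=G[(G[:,2]>lo)&(G[:,2]<hi)&(G[:,0]<.62)];print(lo,len(T),np.round(T.min(0),3),np.round(T.max(0),3))
    if lo<.19:
        y=T[:,1]; 
        for a in np.arange(-.05,.4,.03):
            S=T[(y>=a)&(y<a+.03)]
            if len(S):print(round(a,2),len(S),np.round(S.mean(0),3),np.round([S[:,0].min(),S[:,0].max()],3))
x0,y0,x1,y1=(180,150,370,220);A=cv2.resize(im[y0:y1,x0:x1],None,fx=4,fy=4,interpolation=2)
s=cv2.imread("pics/side0.png")[130:260,260:380];B=cv2.resize(s,None,fx=2.4,fy=2.4,interpolation=2)
C=np.zeros((A.shape[0]+B.shape[0],A.shape[1],3),np.uint8);C[:A.shape[0]]=A;C[A.shape[0]:,:B.shape[1]]=B
cv2.imwrite("pics/c1.png",C)
E
```

```text
0.195 669 [ 0.572 -0.017  0.195] [0.605 0.323 0.208]
0.175 788 [ 0.554 -0.015  0.175] [0.601 0.319 0.19 ]
-0.02 13 [ 0.572 -0.003  0.183] [0.571 0.572]
0.01 13 [0.577 0.026 0.187] [0.577 0.578]
0.04 25 [0.568 0.063 0.182] [0.554 0.578]
0.07 84 [0.571 0.083 0.182] [0.554 0.593]
0.1 94 [0.586 0.116 0.184] [0.579 0.593]
0.13 94 [0.586 0.145 0.184] [0.58  0.595]
0.16 98 [0.587 0.175 0.184] [0.581 0.595]
0.19 97 [0.587 0.205 0.184] [0.578 0.594]
0.22 99 [0.588 0.235 0.184] [0.581 0.596]
0.25 93 [0.589 0.265 0.184] [0.582 0.596]
0.28 73 [0.588 0.291 0.184] [0.572 0.601]
0.31 5 [0.578 0.316 0.182] [0.577 0.579]
0.14 760 [ 0.519 -0.016  0.14 ] [0.601 0.317 0.168]
-0.02 25 [ 0.572 -0.004  0.152] [0.571 0.573]
0.01 1 [0.583 0.027 0.144] [0.583 0.583]
0.04 14 [0.565 0.067 0.15 ] [0.554 0.576]
0.07 78 [0.565 0.09  0.157] [0.554 0.581]
0.1 191 [0.557 0.119 0.161] [0.519 0.581]
0.13 133 [0.561 0.142 0.158] [0.519 0.581]
0.16 100 [0.57  0.176 0.161] [0.559 0.578]
0.19 88 [0.568 0.206 0.162] [0.556 0.582]
0.22 45 [0.576 0.231 0.16 ] [0.563 0.583]
0.25 33 [0.582 0.268 0.153] [0.58  0.584]
0.28 46 [0.577 0.295 0.155] [0.569 0.601]
0.31 6 [0.575 0.314 0.151] [0.574 0.576]
```

View pics/c1.png

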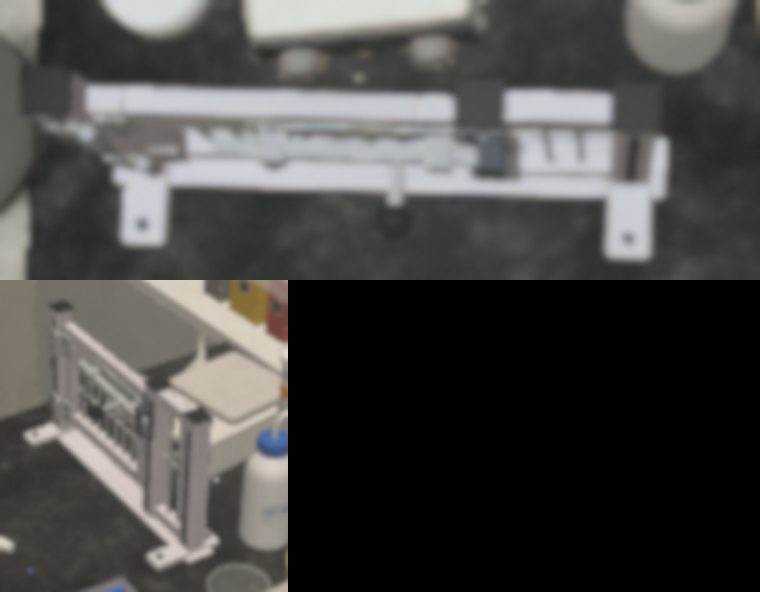

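The crop shows the black ball knob at top-image pixel ≈(279,204), the gate's free end at the middle post (≈(300,176)), and the front feet at (216,202) and (338,205). I'll move to hover over the bar first.

Units first: turns go in shares of 2 pi rad. So -0.05 rad / 6.2832 = -0.008.

Request:
send_path:
  moves: [-0.042,-0.052,0.01,0,0,-0.008,-0.083,-0.104,0.02,0,0,-0.0159,-0.125,-0.156,0.03,0,0,-0.0239,-0.166,-0.208,0.04,0,0,-0.0318,-0.21,-0.26,0.05,0,0,-0.0318]
  jaw: 0.05
  squeeze: 30

```text
clock: 0.6
tcp_pos: [0.3439, 0.3696, 0.2663]
orientation: [-0.367, -3.12, 0.001]
contact_force: [1.2, -0.5, -0.2]
grip_width: 0.0497
gripper_force: 0.0
```

```bash
python3 - <<'E'
from h import *
ci=camera_info("top");print("knob",onz(ci,278.75,204.5,.155))
print(toT(np.array([.442,-.035,.20])-r.get_obs()["tcp_pos"]))
c=camera_info("wrist");R=Ro.from_rotvec(r.get_obs()["orientation"]);print(R.as_matrix().round(3),R.inv().apply(-np.array(c["R"]).T@np.array(c["t"])-r.get_obs()["tcp_pos"]),R.inv().apply(np.array(c["R"])[2]))
E
```

```text
knob [0.52921996 0.12660176 0.155     ]
[-0.18931671 -0.37080367  0.06641748]
[[-0.973  0.232 -0.   ]
 [ 0.232  0.973 -0.   ]
 [ 0.    -0.    -1.   ]] [ 0.08494755 -0.00029371 -0.07025534] [-3.29063290e-01 -8.39119889e-05  9.44307865e-01]
```

Scaled: -0.18 rad / 6.2832 = -0.0286.

Request:
send_path:
  moves: [-0.022,-0.044,0.008,0,0,-0.008,-0.044,-0.088,0.016,0,0,-0.0159,-0.066,-0.132,0.024,0,0,-0.0239,-0.088,-0.176,0.032,0,0,-0.0286,-0.11,-0.22,0.04,0,0,-0.0286]

```text
clock: 1.1
tcp_pos: [0.3994, 0.1302, 0.2266]
orientation: [0.086, 3.14, 0.0]
contact_force: [1.7, 0.5, 0.1]
grip_width: 0.0499
gripper_force: 0.0
```

```bash
python3 - <<'E'
from h import *
print(toT(np.array([.442,-.035,.22])-r.get_obs()["tcp_pos"]))
E
```

```text
[-0.05156105 -0.16265507  0.00656439]
```

Request:
send_path:
  moves: [-0.016,-0.046,0.002,0,0,0,-0.031,-0.092,0.004,0,0,0,-0.046,-0.135,0.006,0,0,0,-0.051,-0.162,0.006,0,0,0,-0.051,-0.162,0.006,0,0,0]

```text
clock: 1.6
tcp_pos: [0.4413, -0.0365, 0.2207]
orientation: [-0.099, -3.14, 0.002]
contact_force: [-1.0, 1.4, -0.2]
grip_width: 0.0498
gripper_force: 0.0
```

```bash
python3 - <<'E'
from h import *
im,d,ci=snap("wrist","w1");o=r.get_obs();print(o["tcp_pos"],o["orientation"])
E
```

```text
[ 0.44121512 -0.03414794  0.22066852] [-9.44151226e-02 -3.13975521e+00  6.88056696e-04]
```

View pics/w1.png

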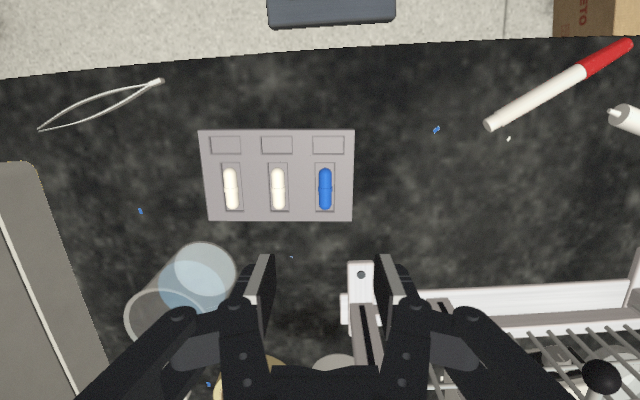

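The wrist view shows the blue bar at (325,189) in the tray, the beaker at left with rim centred about (168,315), and the knob at (601,377).

```bash
cat > bar.py <<'E'
from h import *
def bar(z=.014):
    ci=camera_info("wrist"); im,d=grab_frame("wrist"); hsv=cv2.cvtColor(im,cv2.COLOR_BGR2HSV)
    m=((hsv[...,1]>130)&(hsv[...,0]>95)&(hsv[...,0]<130)).astype(np.uint8)
    n,l,s,c=cv2.connectedComponentsWithStats(m); i=1+np.argmax(s[1:,4]); v,u=np.nonzero(l==i)
    P=np.array([onz(ci,a,b,z) for a,b in zip(u,v)]); w,e=np.linalg.eigh(np.cov(P[:,:2].T)); a=e[:,1]*np.sign(e[0,1])
    return P.mean(0),np.arctan2(a[1],a[0]),np.ptp(P@np.r_[a,0]),np.ptp(P@np.r_[-a[1],a[0],0]),im,d,ci
E
python3 - <<'E'
from bar import *
p,y,L,W,im,d,ci=bar(.016);print("bar",p,y,L,W)
g=cv2.cvtColor(im,cv2.COLOR_BGR2GRAY)[120:230,180:370]
n,l,s,c=cv2.connectedComponentsWithStats(((g>90)).astype(np.uint8));i=1+np.argmax(s[1:,4]);v,u=np.nonzero(l==i)
h=cv2.convexHull(np.c_[u+180,v+120].astype(np.int32));q=cv2.approxPolyDP(h,5,True)[:,0];print([np.round(onz(ci,*k,.012)[:2],4) for k in q])
o=r.get_obs();R=Ro.from_rotvec(o["orientation"]).as_matrix();print(o["tcp_pos"],np.arctan2(-R[0,1],R[1,1]))
print(toT(np.array([*p[:2],.12])-o["tcp_pos"]))
# beaker rim from depth
C=[(a,b) for b in range(235,365) for a in range(115,245) if d[b,a]>0]
P=np.array([atd(ci,a,b,d[b,a]) for a,b in C]);T=P[(P[:,2]>.082)&(P[:,2]<.096)&(P[:,1]<-.1)];print("rim",len(T),T.min(0),T.max(0))
if len(T)>20:
    A=np.c_[2*T[:,:2],np.ones(len(T))];s=np.linalg.lstsq(A,(T[:,:2]**2).sum(1),rcond=None)[0];print(s[:2],np.sqrt(s[2]+s[:2]@s[:2]))
E
```

```text
bar [ 0.43929926 -0.03672294  0.016     ] -0.06594042676200511 0.03820836853060228 0.011060769515290784
[array([ 0.4742, -0.0128]), array([ 0.4738, -0.1432]), array([ 0.4649, -0.1515]), array([ 0.3796, -0.1456]), array([ 0.3885, -0.008 ])]
[ 0.44114583 -0.03261815  0.22062978] -0.057408958014521574
[ 0.00154658 -0.00421049  0.10063047]
rim 1001 [ 0.48769686 -0.20518886  0.08200786] [ 0.54017974 -0.13565332  0.09170991]
[ 0.52267034 -0.16858835] 0.03346540443013988
```

Request:
send_path:
  moves: [0.001,-0.003,0.04,0,0,0,0.001,-0.004,0.075,0,0,0,0.001,-0.004,0.09,0,0,0,0.001,-0.004,0.09,0,0,0,0.001,-0.004,0.09,0,0,0]
  jaw: 0.03

```text
clock: 2.2
tcp_pos: [0.4402, -0.0352, 0.131]
orientation: [-0.085, -3.14, -0.001]
contact_force: [0.1, -0.1, 1.0]
grip_width: 0.0299
gripper_force: 0.0
```

```bash
python3 - <<'E'
from bar import *
p,y,L,W,im,d,ci=bar(.014);print("bar",p,y,L,W)
o=r.get_obs();R=Ro.from_rotvec(o["orientation"]).as_matrix();print(o["tcp_pos"],np.arctan2(-R[0,1],R[1,1]))
print(toT(np.array([*p[:2],.0865])-o["tcp_pos"]))
# finger tip mid in image, predicted
E
```

```text
bar [ 0.43989381 -0.03677596  0.014     ] -0.06724485907546243 0.04002593120820147 0.011819810017908819
[ 0.44069279 -0.03544282  0.13155862] -0.054387171613932285
[ 0.00077217 -0.0013984   0.04505711]
```

Request:
send_path:
  moves: [0.001,-0.0014,0.025,0,0,0,0.001,-0.0014,0.04,0,0,0,0.001,-0.0014,0.0445,0,0,0,0.001,-0.0014,0.0445,0,0,0,0.001,-0.0014,0.0445,0,0,0]
  jaw: 0.03

```text
clock: 2.75
tcp_pos: [0.4398, -0.0375, 0.0873]
orientation: [0.087, 3.139, 0.0]
contact_force: [-0.1, 0.2, -0.1]
grip_width: 0.0296
gripper_force: 0.0
```

Request:
send_path:
  moves: [0,0,0.001,0,0,0,0,0,0.001,0,0,0,0,0,0.001,0,0,0,0,0,0.001,0,0,0,0,0,0.001,0,0,0]
  jaw: 0.0
  squeeze: 30

```text
clock: 3.25
tcp_pos: [0.4397, -0.0376, 0.086]
orientation: [0.088, 3.139, 0.001]
contact_force: [-0.5, 0.5, 6.8]
grip_width: 0.0101
gripper_force: 29.4
```

Request:
send_path:
  moves: [0,0,-0.005,0,0,0,0,0,-0.015,0,0,0,0,0,-0.03,0,0,0,0,0,-0.06,0,0,0,0,0,-0.1,0,0,0]

```text
clock: 3.75
tcp_pos: [0.4379, -0.0377, 0.186]
orientation: [-0.088, -3.137, 0.001]
contact_force: [0.4, -0.0, 0.0]
grip_width: 0.0097
gripper_force: 29.5
```

```bash
python3 - <<'E'
from bar import *
o=r.get_obs();print(o["grip_width"],o["tcp_pos"])
p,y,L,W,im,d,ci=bar(o["tcp_pos"][2]-.0715);print("bar",p,y,L,W)
print(toT(np.array([.5235,-.1685,.19])-o["tcp_pos"]))
E
```

```text
0.009706047654666665 [ 0.43792912 -0.03774819  0.18596098]
bar [ 0.43739186 -0.03813941  0.11446098] -0.060633872531154126 0.04081426462347576 0.011626405753834848
[-0.09294124 -0.12563346 -0.00358975]
```

Request:
send_path:
  moves: [-0.025,-0.034,-0.004,0,0,0,-0.05,-0.068,-0.006,0,0,0,-0.075,-0.1,-0.006,0,0,0,-0.093,-0.125,-0.006,0,0,0,-0.093,-0.125,-0.006,0,0,0]

```text
clock: 4.3
tcp_pos: [0.5265, -0.172, 0.1925]
orientation: [0.096, 3.137, -0.004]
contact_force: [0.2, 0.1, -1.0]
grip_width: 0.0105
gripper_force: 29.5
```

```bash
python3 - <<'E'
from h import *
o=r.get_obs();im,d,ci=snap("wrist","w2");print(o["grip_width"],o["tcp_pos"])
P=np.array([atd(ci,a,b,d[b,a]) for b in range(400) for a in range(640) if d[b,a]>0])
T=P[(P[:,2]>.083)&(P[:,2]<.096)&(np.hypot(P[:,0]-.5245,P[:,1]+.1675)<.045)];print("rim",len(T),T.min(0),T.max(0))
A=np.c_[2*T[:,:2],np.ones(len(T))];s=np.linalg.lstsq(A,(T[:,:2]**2).sum(1),rcond=None)[0];print(s[:2],np.sqrt(s[2]+s[:2]@s[:2]))
ct=camera_info("top");imt,dt=grab_frame("top")
E
```

```text
0.010464535501691262 [ 0.52649097 -0.17201233  0.19249984]
rim 1730 [ 0.4875642  -0.2044164   0.08302072] [ 0.55182466 -0.13316234  0.0916481 ]
[ 0.5230108  -0.16862118] 0.03386275547809787
```

View pics/w2.png

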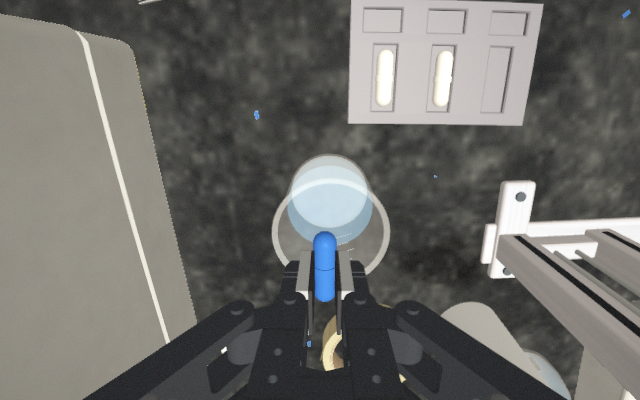

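The bar is gripped at (325,266), above the beaker (rim centred near (331,230)); the white bars are still in their pockets.

Request:
send_path:
  moves: [0,0,0.01,0,0,0,0,0,0.02,0,0,0,0,0,0.021,0,0,0,0,0,0.021,0,0,0,0,0,0.021,0,0,0]

```text
clock: 4.9
tcp_pos: [0.525, -0.1674, 0.1703]
orientation: [-0.087, -3.14, -0.0]
contact_force: [0.4, 0.0, 0.2]
grip_width: 0.0102
gripper_force: 29.5
```

```bash
python3 - <<'E'
from h import *
print(toT(np.array([.5236,-.1688,.17])-r.get_obs()["tcp_pos"]))
E
```

```text
[ 0.00127166 -0.00149511  0.00032731]
```

Request:
send_path:
  moves: [0.001,-0.0015,0,0,0,0,0.001,-0.0015,0,0,0,0,0.001,-0.0015,0,0,0,0,0.001,-0.0015,0,0,0,0,0.001,-0.0015,0,0,0,0]
  jaw: 0.03

```text
clock: 5.4
tcp_pos: [0.524, -0.1691, 0.1704]
orientation: [0.088, 3.14, 0.0]
contact_force: [0.7, 0.2, 0.3]
grip_width: 0.0304
gripper_force: 0.0
```

Request:
send_path:
  moves: [0.001,0,-0.03,0,0,0,0.001,0,-0.07,0,0,0,0.001,0,-0.1,0,0,0,0.001,0,-0.1,0,0,0,0.001,0,-0.1,0,0,0]

```text
clock: 5.9
tcp_pos: [0.5231, -0.169, 0.2709]
orientation: [0.087, 3.139, 0.0]
contact_force: [-0.1, -0.0, -0.2]
grip_width: 0.0302
gripper_force: 0.0
```

```bash
python3 - <<'E'
from h import *
im,d,ci=snap("wrist","w3");o=r.get_obs();print(o["tcp_pos"],proj(ci,np.array([.5236,-.1688,.0])))
E
```

```text
[ 0.52254364 -0.16878561  0.26985914] (np.float64(324.7115841940332), np.float64(173.10778442691432))
```

View pics/w3.png

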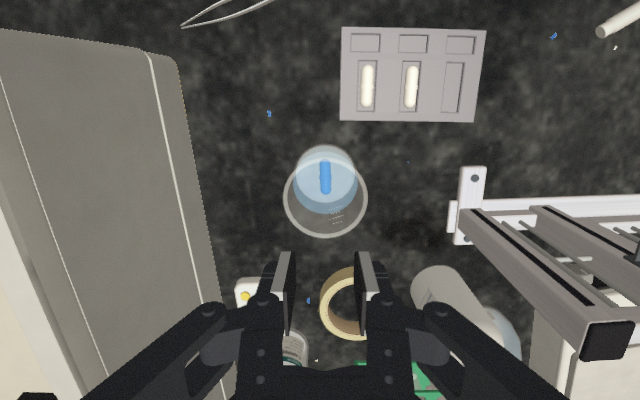

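The blue bar lies inside the beaker at (325,178), with both white bars still in the tray at (368,86) and (411,87). Next is the knob.

Scaled: -0.04 rad / 6.2832 = -0.0064.

Request:
send_path:
  moves: [0.002,0.049,-0.01,0,0,-0.0064,0.004,0.098,-0.01,0,0,-0.0064,0.006,0.146,-0.01,0,0,-0.0064,0.008,0.194,-0.01,0,0,-0.0064,0.01,0.24,-0.01,0,0,-0.0064]
  jaw: 0.06

```text
clock: 6.45
tcp_pos: [0.5252, 0.0732, 0.2789]
orientation: [-0.024, -3.139, 0.001]
contact_force: [0.8, -0.5, 0.5]
grip_width: 0.0598
gripper_force: 0.0
```

```bash
python3 - <<'E'
from h import *
r.get_obs()
im,d,ci=snap("wrist","w4");o=r.get_obs();print(o["tcp_pos"],o["orientation"])
c1=camera_info("top");a=ray(c1,278.75,204.5)
t=cv2.imread("pics/top0.png");D=np.load("pics/top0.npy")
P=np.array([atd(c1,u,v,D[v,u]) for v in range(150,225) for u in range(180,370) if D[v,u]>0])
T=P[(P[:,2]>.196)&(P[:,2]<.215)&(P[:,0]<.62)]
print("post hist",[(round(k,2),int(((T[:,1]>=k)&(T[:,1]<k+.02)).sum())) for k in np.arange(-.04,.36,.02)])
for lo,hi in((-.05,.03),(.04,.1),(.25,.36)):
    S=T[(T[:,1]>lo)&(T[:,1]<hi)];print(lo,S.min(0).round(3),S.max(0).round(3))
T=P[(P[:,2]>.178)&(P[:,2]<.19)&(P[:,0]>.577)&(P[:,0]<.598)];print("leaf y",T[:,1].min(),T[:,1].max())
K=P[(P[:,0]<.54)&(P[:,2]>.14)];print("knob pts",len(K),K.mean(0),K.min(0),K.max(0))
print("knob in wrist",proj(ci,np.array([.528,.1266,.155])))
E
```

```text
[0.52505035 0.08250011 0.27874231] [-0.00841553 -3.13890614 -0.00630142]
post hist [(np.float64(-0.04), 0), (np.float64(-0.02), 95), (np.float64(0.0), 98), (np.float64(0.02), 69), (np.float64(0.04), 69), (np.float64(0.06), 100), (np.float64(0.08), 69), (np.float64(0.1), 0), (np.float64(0.12), 0), (np.float64(0.14), 0), (np.float64(0.16), 0), (np.float64(0.18), 0), (np.float64(0.2), 0), (np.float64(0.22), 0), (np.float64(0.24), 0), (np.float64(0.26), 0), (np.float64(0.28), 30), (np.float64(0.3), 113), (np.float64(0.32), 16), (np.float64(0.34), 0)]
-0.05 [ 0.572 -0.017  0.196] [0.598 0.03  0.208]
0.04 [0.573 0.041 0.196] [0.6   0.092 0.208]
0.25 [0.577 0.296 0.196] [0.605 0.323 0.207]
leaf y 0.010858855456114154 0.31882302208800517
knob pts 67 [0.52831616 0.12768928 0.160504  ] [0.51911584 0.11891466 0.15444395] [0.53914013 0.137018   0.16627772]
knob in wrist (np.float64(403.79732348955747), np.float64(229.01876806757056))
```

View pics/w4.png

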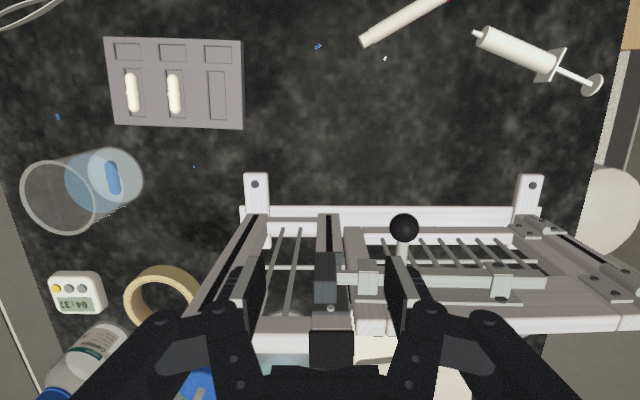

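The wrist view shows the knob at (404,228), matching the predicted (403.8,229.0) for (0.528, 0.127, 0.155). The bar is still in the beaker at (112,178).

Request:
send_path:
  moves: [0,0.03,0,0,0,0,0,0.05,0.01,0,0,0,0,0.056,0.01,0,0,0,0,0.056,0.01,0,0,0,0,0.056,0.01,0,0,0]

```text
clock: 7.0
tcp_pos: [0.5272, 0.1256, 0.2701]
orientation: [-0.027, -3.141, 0.002]
contact_force: [0.1, 0.6, 0.3]
grip_width: 0.0602
gripper_force: 0.0
```

```bash
python3 - <<'E'
from h import *
im,d,ci=snap("wrist","w5");o=r.get_obs();print(o["tcp_pos"],o["orientation"])
u,v=map(int,proj(ci,np.array([.528,.127,.155])));g=cv2.cvtColor(im,cv2.COLOR_BGR2GRAY)
S=np.zeros_like(g);S[v-28:v+20,u-28:u+28]=(g<45)[v-28:v+20,u-28:u+28]
n,l,s,c=cv2.connectedComponentsWithStats(S);i=1+np.argmax(s[1:,4]);print((u,v),s[i],c[i]);k=onz(ci,*c[i],.155);print(k)
print(toT(np.array([k[0],k[1],.209])-o["tcp_pos"]))
E
```

```text
[0.52733541 0.12536765 0.27032516] [-2.83591389e-02 -3.14128515e+00  1.20220816e-03]
(327, 232) [312 217  29  29 550] [325.74545455 230.55272727]
[0.52637513 0.12610578 0.155     ]
[0.00096288 0.0007677  0.06132475]
```

Request:
send_path:
  moves: [0,0.001,0.03,0,0,0,0,0.001,0.05,0,0,0,0,0.001,0.061,0,0,0,0,0.001,0.061,0,0,0,0,0.001,0.061,0,0,0]

```text
clock: 7.55
tcp_pos: [0.5277, 0.1277, 0.21]
orientation: [0.026, 3.141, 0.0]
contact_force: [-0.4, 0.7, -0.1]
grip_width: 0.0598
gripper_force: 0.0
```

Request:
send_path:
  moves: [0,0,0,0,0,0,0,0,0,0,0,0,0,0,0,0,0,0,0,0,0,0,0,0,0,0,0,0,0,0]
  jaw: 0.0
  squeeze: 50

```text
clock: 8.05
tcp_pos: [0.5276, 0.1282, 0.2101]
orientation: [0.025, 3.14, 0.001]
contact_force: [-0.5, -1.5, 5.2]
grip_width: 0.0172
gripper_force: 48.6
```

Request:
send_path:
  moves: [0,0,-0.002,0,0,0,0,0,-0.004,0,0,0,0,0,-0.006,0,0,0,0,0,-0.0075,0,0,0,0,0,-0.0075,0,0,0]

```text
clock: 8.55
tcp_pos: [0.5275, 0.1283, 0.2177]
orientation: [0.025, 3.141, 0.001]
contact_force: [-1.7, -0.3, 5.3]
grip_width: 0.0169
gripper_force: 49.4
```

```bash
python3 - <<'E'
from h import *
o=r.get_obs();print(o["tcp_pos"],o["contact_force"],o["moment"],o["grip_width"])
im,d,ci=snap("wrist","w6")
cv2.imwrite("pics/w6c.png",cv2.resize(im[150:330,210:470],None,fx=3,fy=3,interpolation=2))
E
```

```text
[0.52750892 0.12825001 0.21771665] [-1.74421855 -0.30355416  5.27260767] [0.34781342 0.60463739 0.12096004] 0.016910704824694776
```

View pics/w6c.png

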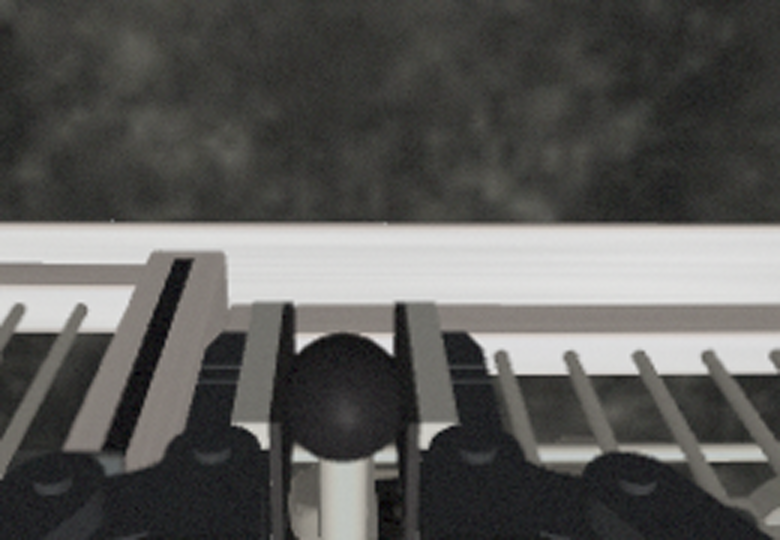

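The knob sits between the pads, its centre at crop (345,397), i.e. full image (325,282). I'm checking whether it rose with the tool.

```bash
python3 - <<'E'
from h import *
o=r.get_obs();ci=camera_info("wrist");c,d=ray(ci,325,282.3)
p=c+d*(.527-c[0])/d[0];print("ball if x=.527:",p, "z tool",o["tcp_pos"][2]-p[2])
for z in(.155,.1625):print(z,proj(ci,np.array([.527,.1275,z])))
D=np.load("pics/w6.npy");print(D[275:290:3,325]);q=atd(ci,325,280,D[280,325]);print(q,o["tcp_pos"],o["contact_force"])
im=cv2.imread("pics/w6.png")
E
```

```text
ball if x=.527: [0.527      0.1283305  0.16121451] z tool 0.05673194228758971
0.155 (np.float64(323.26691479377894), np.float64(275.10606721394464))
0.1625 (np.float64(323.2328482266916), np.float64(283.8906069988615))
[0.13927642 0.13862906 0.13739353 0.13795276 0.13674693]
[0.52025569 0.12841403 0.16956363] [0.52751828 0.12824149 0.21794645] [-1.50362349 -0.92613222  5.27026266]
```

The knob has risen about 6.5 mm to z ≈0.1615, inside the 5 to 10 mm window. I'll add a little lift and start drawing.

Request:
send_path:
  moves: [0,0,-0.001,0,0,0,0,0.004,-0.001,0,0,0,0,0.008,-0.001,0,0,0,0,0.011,-0.001,0,0,0,0,0.011,-0.001,0,0,0]
  squeeze: 60

```text
clock: 9.1
tcp_pos: [0.5277, 0.1399, 0.2188]
orientation: [0.024, 3.14, 0.002]
contact_force: [-2.6, -0.0, 5.3]
grip_width: 0.0165
gripper_force: 58.5
```

```bash
python3 - <<'E'
from h import *
o=r.get_obs();ci=camera_info("wrist");print(o["tcp_pos"],o["contact_force"])
im,d=grab_frame("wrist");g=cv2.cvtColor(im,cv2.COLOR_BGR2GRAY)
cv2.imwrite("pics/w7.png",im)
S=np.zeros_like(g);S[258:303,307:343]=(g<60)[258:303,307:343]
print(d[280,320:330:3],atd(ci,325,280,d[280,325]))
E
```

```text
[0.52772329 0.13985984 0.21883499] [-2.55116984 -0.04999889  5.33247563]
[0.13769193 0.13776879 0.13716736 0.13874911] [0.52098761 0.14002088 0.16968239]
```

Request:
send_path:
  moves: [0,0.004,0,0,0,0,0,0.008,0,0,0,0,0,0.012,0.0005,0,0,0,0,0.016,0.001,0,0,0,0,0.016,0.001,0,0,0]

```text
clock: 9.65
tcp_pos: [0.5282, 0.1565, 0.2178]
orientation: [0.023, 3.14, 0.003]
contact_force: [-1.8, 0.9, 7.0]
grip_width: 0.0163
gripper_force: 58.6
```

```bash
python3 - <<'E'
from h import *
o=r.get_obs();print(o["tcp_pos"],o["contact_force"],o["moment"])
im,d,ci=snap("wrist","w8");print(atd(ci,325,280,d[280,325]))
cv2.imwrite("pics/w8c.png",cv2.resize(im[170:400,140:470],None,fx=2.3,fy=2.3,interpolation=2))
E
```

```text
[0.52818559 0.15653032 0.21784407] [-1.7717207   0.9399983   6.98518641] [0.55840542 0.41786625 0.19456714]
[0.52137711 0.15672986 0.16891514]
```

View pics/w8c.png

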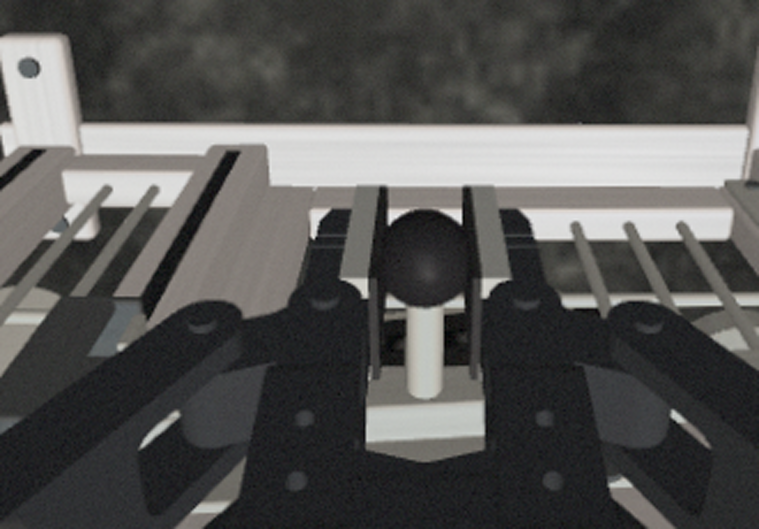

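Stem and pads have moved together with the knob at crop (425,258); the bolt has been drawn 28 mm, so the nose is clear. Next I'll begin the swing.

Scaled: 0.05 rad / 6.2832 = 0.008.

Request:
send_path:
  moves: [0.0069,0.003,0,0,0,0.008,0.0138,0.0065,0,0,0,0.0159,0.0203,0.0103,0,0,0,0.0239,0.0269,0.0143,0,0,0,0.0318,0.0269,0.0143,0,0,0,0.0318]

```text
clock: 10.2
tcp_pos: [0.5007, 0.1697, 0.2177]
orientation: [0.34, 3.123, -0.0]
contact_force: [-2.5, -3.1, 7.9]
grip_width: 0.0167
gripper_force: 58.8
```

```bash
python3 - <<'E'
from h import *
o=r.get_obs();print(o["tcp_pos"],o["contact_force"],o["moment"])
im,d,ci=snap("top","t9")
x0,y0,x1,y1=(180,150,370,220);print(im.shape)
P=np.array([atd(ci,u,v,d[v,u]) for v in range(150,260) for u in range(180,370) if d[v,u]>0])
T=P[(P[:,2]>.176)&(P[:,2]<.19)&(P[:,1]>.09)&(P[:,1]<.29)]
for a in np.arange(.09,.29,.02):
    S=T[(T[:,1]>=a)&(T[:,1]<a+.02)]
    if len(S):print(round(a,2),len(S),np.round([S[:,0].min(),np.median(S[:,0]),S[:,0].max()],3))
E
```

```text
[0.50069309 0.16971435 0.21769394] [-2.53638993 -3.05904404  7.88156008] [-0.47776588  0.41976434  0.16129205]
(400, 640, 3)
0.09 63 [0.519 0.544 0.553]
0.11 80 [0.532 0.548 0.559]
0.13 72 [0.543 0.553 0.563]
0.15 68 [0.547 0.559 0.568]
0.17 22 [0.555 0.563 0.57 ]
```

Units first: turns go in shares of 2 pi rad. So 0.5 rad / 6.2832 = 0.0796.

Request:
send_path:
  moves: [0.0138,0.0065,0,0,0,0.0159,0.0269,0.0143,0,0,0,0.0318,0.0392,0.0234,0,0,0,0.0477,0.0505,0.0338,0,0,0,0.0637,0.0607,0.0451,0,0,0,0.0796]

```text
clock: 10.75
tcp_pos: [0.4478, 0.2234, 0.2165]
orientation: [-1.109, -2.933, 0.014]
contact_force: [-15.7, -12.0, 18.8]
grip_width: 0.0165
gripper_force: 60.0
```

Request:
send_path:
  moves: [0,0,0,0,0,0,0,0,0,0,0,0,0,0,0,0,0,0,0,0,0,0,0,0,0,0,0,0,0,0]

```text
clock: 11.25
tcp_pos: [0.447, 0.2239, 0.2136]
orientation: [-1.098, -2.935, 0.017]
contact_force: [-7.0, -5.5, -10.7]
grip_width: 0.0167
gripper_force: 60.1
```

```bash
python3 - <<'E'
from h import *
o=r.get_obs();print(o["tcp_pos"],o["contact_force"],o["moment"])
im,d,ci=snap("top","t10")
P=np.array([atd(ci,u,v,d[v,u]) for v in range(150,270) for u in range(180,370) if d[v,u]>0])
T=P[(P[:,2]>.174)&(P[:,2]<.19)&(P[:,1]>.09)&(P[:,1]<.30)&(P[:,0]<.59)]
for a in np.arange(.09,.30,.015):
    S=T[(T[:,1]>=a)&(T[:,1]<a+.015)]
    if len(S):print(round(a,3),len(S),np.round([S[:,0].min(),np.median(S[:,0]),S[:,0].max()],3))
a=cv2.resize(im[140:280,180:440],None,fx=3,fy=3,interpolation=2);cv2.imwrite("pics/t10c.png",a)
E
```

```text
[0.44700213 0.22394337 0.21362502] [ -6.99605104  -5.53177641 -10.65348648] [-1.30954969  1.4867534   0.05836456]
0.135 55 [0.443 0.453 0.467]
0.15 64 [0.449 0.465 0.479]
0.165 66 [0.464 0.479 0.494]
0.18 64 [0.477 0.493 0.506]
0.195 62 [0.438 0.506 0.521]
0.21 68 [0.505 0.521 0.536]
0.225 61 [0.521 0.536 0.55 ]
0.24 58 [0.536 0.551 0.565]
0.255 60 [0.55  0.565 0.578]
0.27 48 [0.564 0.577 0.587]
0.285 14 [0.578 0.583 0.589]
```

View pics/t10c.png

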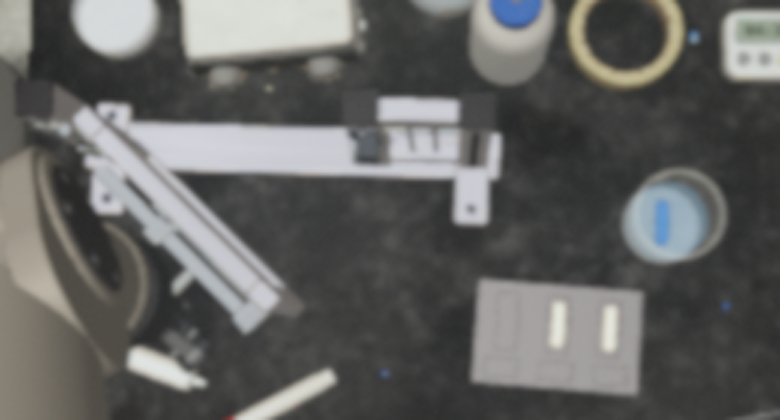

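The crop shows the gate standing open (free end at (262,318), hinge near (85,110)), the bar in the beaker at (662,222), and the rest undisturbed. The forces need a look.

Request:
send_path:
  moves: [0,0,0,0,0,0,0,0,0,0,0,0,0,0,0,0,0,0]

```text
clock: 11.6
tcp_pos: [0.447, 0.224, 0.2137]
orientation: [-1.098, -2.935, 0.017]
contact_force: [-6.1, -4.8, -10.3]
grip_width: 0.0165
gripper_force: 60.1
```

```bash
python3 - <<'E'
from h import *
o=r.get_obs();print(o["joints"].round(3),o["qvel"].round(3),o["tau"].round(1),o["contact_force"],o["moment"])
ci=camera_info("wrist");im,d=grab_frame("wrist");R=Ro.from_rotvec(o["orientation"])
print(R.as_matrix().round(3))
g=cv2.cvtColor(im,cv2.COLOR_BGR2GRAY)
for row in range(240,320,8):
    print(row,d[row,300:352:4].round(3), g[row,300:352:4])
q=atd(ci,325,280,d[280,325]);print(q,R.inv().apply(q-o["tcp_pos"]))
E
```

```text
[-0.842  0.318  0.303  2.063 -0.131  0.791  0.395] [ 0.    -0.001 -0.     0.001 -0.    -0.001  0.002] [ -0.8 -47.1   3.5 -30.6  -0.5  -2.7  -0.1] [ -6.06348005  -4.83351991 -10.32480515] [-1.29333415  1.51109516  0.01828168]
[[-0.754  0.656 -0.011]
 [ 0.656  0.754 -0.007]
 [ 0.003 -0.012 -1.   ]]
240 [0.314 0.314 0.313 0.314 0.315 0.314 0.313 0.314 0.313 0.315 0.315 0.313
 0.313] [77 82 77 84 80 68 65 64 71 58 57 58 54]
248 [0.316 0.316 0.315 0.317 0.316 0.316 0.316 0.316 0.316 0.316 0.315 0.316
 0.316] [62 68 72 69 79 69 77 75 64 60 61 62 69]
256 [0.151 0.151 0.157 0.276 0.275 0.277 0.276 0.276 0.277 0.277 0.279 0.151
 0.   ] [129  56  73 145 144 142 146 144 147 145 136  47 127]
264 [0.143 0.143 0.158 0.264 0.145 0.146 0.145 0.145 0.146 0.264 0.266 0.142
 0.143] [127  33 121 221  58  24  30  24  72 166 147  31 128]
272 [0.138 0.137 0.144 0.143 0.14  0.142 0.14  0.14  0.142 0.142 0.144 0.136
 0.137] [127  33  19  31  35  34  42  40  40  38  25  34 127]
280 [0.13  0.131 0.141 0.139 0.14  0.138 0.137 0.137 0.139 0.14  0.14  0.133
 0.131] [124  31  38  38  43  46  49  46  49  44  35  32  97]
288 [0.125 0.126 0.14  0.138 0.137 0.137 0.138 0.137 0.137 0.14  0.14  0.132
 0.126] [58 31 41 43 47 58 73 62 47 47 44 31 52]
296 [0.124 0.127 0.141 0.14  0.138 0.138 0.138 0.137 0.138 0.14  0.142 0.132
 0.124] [115  40  41  44  49  50  51  51  46  48  43  33  94]
304 [0.126 0.127 0.227 0.227 0.142 0.141 0.141 0.141 0.142 0.227 0.228 0.132
 0.126] [ 54  51 204 197 114  36  42  43 144 179 168  33  67]
312 [0.127 0.125 0.343 0.341 0.15  0.148 0.147 0.148 0.342 0.342 0.341 0.133
 0.127] [ 45  49  57  70 174 206 207 197  68  73  60  45  65]
[0.44116061 0.22820677 0.16517743] [ 7.04923014e-03 -4.11049414e-05  4.85000946e-02]
```

Request:
send_path:
  moves: [0,-0.001,0.002,0,0,0,0,-0.002,0.004,0,0,0,0,-0.003,0.005,0,0,0,0,-0.003,0.005,0,0,0,0,-0.003,0.005,0,0,0]

```text
clock: 12.15
tcp_pos: [0.4473, 0.2229, 0.2114]
orientation: [-1.1, -2.939, 0.008]
contact_force: [-7.9, -6.3, 7.3]
grip_width: 0.0164
gripper_force: 61.6
```

```bash
python3 - <<'E'
from h import *
o=r.get_obs();print(o["contact_force"],o["moment"])
def ang(d,ci,f):
    P=np.array([atd(ci,u,v,d[v,u]) for v in range(150,270) for u in range(180,370) if d[v,u]>0])
    T=P[(P[:,2]>.178)&(P[:,2]<.19)&f(P)]
    vx,vy,x,y=cv2.fitLine(T[:,:2].astype(np.float32),cv2.DIST_HUBER,0,.001,.001).ravel();return np.arctan(vx/vy),x,y,len(T)
ci=camera_info("top")
a0=ang(np.load("pics/top0.npy"),ci,lambda P:(P[:,1]>.1)&(P[:,1]<.28)&(P[:,0]>.57)&(P[:,0]<.6))
im,d=grab_frame("top");cv2.imwrite("pics/t11.png",im)
a1=ang(d,ci,lambda P:(P[:,1]>.135)&(P[:,1]<.27)&(abs(P[:,0]-.536-.95*(P[:,1]-.2325))<.025))
print(a0,a1,np.degrees(a1[0]-a0[0]))
E
```

```text
[-7.92094735 -6.3117742   7.29318614] [-1.28988934  1.60331149  0.06648545]
(np.float32(0.02041133), np.float32(0.58753353), np.float32(0.19047251), 553) (np.float32(0.7559745), np.float32(0.50888413), np.float32(0.2029139), 550) 42.14466
```

Scaled: -0.03 rad / 6.2832 = -0.0048.

Request:
send_path:
  moves: [-0.001,0,-0.001,0,0,-0.0016,-0.0025,-0.001,-0.002,0,0,-0.0032,-0.0045,-0.002,-0.002,0,0,-0.0048,-0.0045,-0.002,-0.002,0,0,-0.0048,-0.0045,-0.002,-0.002,0,0,-0.0048]

```text
clock: 12.7
tcp_pos: [0.4497, 0.2187, 0.2124]
orientation: [-1.055, -2.956, 0.007]
contact_force: [-4.7, -4.6, -6.7]
grip_width: 0.0166
gripper_force: 60.3
```

Request:
send_path:
  moves: [0,0,0,0,0,0,0,0,0,0,0,0,0,0,0,0,0,0,0,0,0,0,0,0,0,0,0,0,0,0]

```text
clock: 13.2
tcp_pos: [0.4497, 0.2187, 0.2124]
orientation: [-1.055, -2.956, 0.007]
contact_force: [-4.8, -4.6, -5.4]
grip_width: 0.0166
gripper_force: 60.3
```

```bash
python3 - <<'E'
from h import *
o=r.get_obs();print(o["contact_force"],o["moment"],o["grip_width"])
ci=camera_info("top");im,d=grab_frame("top");cv2.imwrite("pics/t12.png",im)
P=np.array([atd(ci,u,v,d[v,u]) for v in range(150,270) for u in range(180,370) if d[v,u]>0])
T=P[(P[:,2]>.178)&(P[:,2]<.19)&(P[:,1]>.135)&(P[:,1]<.27)&(abs(P[:,0]-.538-.92*(P[:,1]-.2325))<.025)]
vx,vy,x,y=cv2.fitLine(T[:,:2].astype(np.float32),cv2.DIST_HUBER,0,.001,.001).ravel();print(np.degrees(np.arctan(vx/vy)-.0204))
# bystanders & bars unchanged?
a=cv2.absdiff(cv2.imread("pics/top0.png"),im).max(2)>60
n,l,s,c=cv2.connectedComponentsWithStats(a.astype(np.uint8));print([tuple(map(int,q)) for q in s[1:] if q[4]>25])
# blue bar in beaker
p=im[190:235,380:430];h=cv2.cvtColor(p,cv2.COLOR_BGR2HSV);m=(h[...,1]>130)&(h[...,0]>95)&(h[...,0]<130);v,u=np.nonzero(m);print(len(u),u.mean()+380,v.mean()+190)
# knob relative to tool
cw=camera_info("wrist");iw,dw=grab_frame("wrist");q=atd(cw,325,285,dw[285,325]);print(Ro.from_rotvec(o["orientation"]).inv().apply(q-o["tcp_pos"]))
E
```

```text
[-4.7897859  -4.64237499 -5.40926476] [-1.01397912  1.03585769  0.12890684] 0.016631875369637544
40.34963
[(202, 171, 92, 11, 684), (206, 179, 18, 14, 114), (218, 179, 8, 8, 36), (252, 182, 34, 4, 54), (183, 189, 29, 102, 1342), (198, 197, 21, 41, 118), (222, 196, 54, 52, 1175), (169, 199, 14, 9, 30), (210, 202, 7, 10, 48), (147, 210, 6, 37, 99), (347, 240, 4, 14, 49), (194, 247, 34, 16, 198), (154, 273, 22, 92, 1699), (193, 292, 41, 108, 2562), (4, 332, 35, 22, 257), (195, 380, 11, 20, 107)]
12 400.0833333333333 214.0
[ 4.97297020e-03 -1.40693191e-05  4.77758593e-02]
```

The gate stands at 40.3°, the forces are steady and small, the knob is held, and the bar is in the beaker. I'm handing in.

```bash
python3 -c "
from bench import r
print(r.hand_in())"
```

```text
the job is handed in; nothing more can be done
None
```

I handed the job in at about 13 s with the blue bar in the beaker, the bolt lifted and drawn about 28 mm clear, and the gate held by its knob at a measured 40° open; the pictures showed nothing else disturbed.

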